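# Clear the primer jar and draw out the paint tray

## Task

Open the wider of the two wooden tray units so that the paint pots in it can be reached: with the fingers, push the lidded jar that stands in front of it aside over the table until it is out of the tray's way, then hook a fingertip behind the tray's front board and draw the tray gently out along its runners as far as it goes. Do not pinch or lift anything, and do not run the tray into the jar. The jar and the pots stay standing, and the other tray and the other things stay where they are.

Things in the scene. Friction and masses are not known exactly. Their poses are not given: they have to be found in the camera images.
- wide: the wider tray unit, fixed: low wooden housing 160 mm wide (y), 190 deep (x), 78 high, open at the front. Origin: centre of its underside, on the table; x from its front to its back (away from the robot, within 9 degrees), y to the left, z up. Its tray slides out along -x: the front board's outer face is at x = -153 mm when shut, -303 at the stop; the housing's front edge is at x = -95
- wide_tray (a joint): how far the wide tray is drawn out, m: 0 shut, 0.150 at its stop; it starts between 0 and 0.025. It slides stiffly (about 2 N plus 6 N per m/s) and stays where it is left.
- wide_lip (a point): on the wide tray's front board (the lip), moving with the tray: middle of its length and thickness, on its top edge, 52 mm above the table; axes as wide. Board 158 mm long (y), 10 thick (x), 46 high. Even when the tray is shut, an open finger well lies behind it (+x), ahead of the housing: see wide_well
- wide_well (a point): middle of the floor of the empty finger well in the wide tray, moving with it; 13 mm above the table, 29 mm behind (+x of) wide_lip. The well is 48 mm long (x), from the front board to a divider 6 mm thick and 41 mm above the table, and 114 mm wide (y), between tray sides that reach 43 mm above the table
- jar: white jar with a paper label and a black screw lid, 72 mm in diameter, 70 high, 0.2 to 0.4 kg, loose on the table in front of the wide tray, its side 20 to 100 mm ahead of the front board. Origin: centre of its underside. It slides when pushed low down. Out of the way: wholly clear of the strip, as wide as the tray front, that the tray sweeps
- narrow: the narrower tray unit, left or right of the wide one, fixed, built alike but 110 mm wide; its tray holds brushes. Origin and axes as wide. Its tray starts 0 to 20 mm out and stays as it is
- narrow_lip (a point): the same point as wide_lip on the narrow tray's front board (108 mm long, 10 mm thick, top edge 52 mm above the table).
- bottle: small amber bottle with a black cap, 28 mm in diameter, 70 mm high, standing between the two units; origin at the centre of its underside. Stays where it is.
- palette: round white palette, 180 mm in diameter, 8 mm thick, with dabs of dried paint, on the left of the table; origin at the centre of its underside. Stays where it is.
- cup: black drinking cup, 80 mm in diameter at the rim, 95 mm high, on the right of the table; origin at the centre of its underside. Stays where it is.
- brush: paint brush 190 mm long lying on the left of the table, near the robot. Stays where it is.
- tape: roll of paper tape, 72 mm in diameter, 24 mm high, lying on the wide unit's top (78 mm above the table) about its middle; origin at the centre of its underside. Stays where it is.
- shelf_pot: a paint pot like the others, 34 mm in diameter, 40 mm high, standing on the narrow unit's top (78 mm above the table); origin at the centre of its underside. Stays where it is.
- pot1: textile-paint pot, 34 mm in diameter and 40 mm high with a white screw cap, standing loose in the wide tray behind the divider; origin at the centre of its underside. It stays standing in the tray.
- pot2: textile-paint pot, 34 mm in diameter and 40 mm high with a white screw cap, standing loose in the wide tray behind the divider; origin at the centre of its underside. It stays standing in the tray.
- pot3: textile-paint pot, 34 mm in diameter and 40 mm high with a white screw cap, standing loose in the wide tray behind the divider; origin at the centre of its underside. It stays standing in the tray.
- pot4: textile-paint pot, 34 mm in diameter and 40 mm high with a white screw cap, standing loose in the wide tray behind the divider; origin at the centre of its underside. It stays standing in the tray.
Not all that is in view belongs to the job. Leave any green, purple or turquoise look-alike of the jar alone.

How it is judged:
By the outcome, as a careful person would: the job done as asked, in the order asked, and still so for the second after the job is handed in, with the robot touching nothing.
It also fails if it takes over 53 s, if anything falls off the work surface, if the arm or the gripper's body presses on something with over 40 N, if the wrist force passes 120 N, or if a joint passes its speed limit or range.

## Robot

A 6-joint arm with a two-finger parallel gripper is mounted at the origin on the work surface. World frame = base frame: x ahead of the robot, y to its left, z up, the work surface at z = 0. Lengths are in m, angles in rad, forces in N, time in s.
With the tool pointing down it reaches from about 0.35 to 0.975 m from the base axis. Payload 7.1 kg.
Tool frame: the origin (TCP) lies at the very end of the fingers, on their centre line; the grasp point (between the pads) lies 19 mm behind it (robot.grasp_offset is the distance from the TCP to the grasp point, in m); x points along the fingers, y is the direction in which the jaws open and shut, and the axes are right-handed (so a half turn about x gives the same grasp; the last joint's range is limited). The gripper opens to 88 mm and grips with 3 to 60 N. Pads are 20 mm wide; open, the fingers measure 115 mm over their backs; the gripper's body (75 mm by 178 mm) begins 61 mm behind the grasp point.
Start: joints at [-1.341, 0.423, 1.63, -0, 1.089, -0.019], TCP at [0.154, -0.606, 0.223] pointing down, gripper open.
Joint ranges: [-3, 3], [-0.9, 2.11], [0.09, 2.58], [-1.31, 4.45], [0.11, 2.69], [-2.54, 2.54]. Speed limits (rad/s): [2.39, 2.39, 3.01, 3.14, 3.14, 3.14].

## Interface

Orientations are given as a 3x3 rotation matrix whose columns are the frame's x, y, z axes.
In Python, from workcell import robot, viewer, workorder gives the robot as it stands.
- The arm moves only by the shell command python3 -m creep 'ROWS' [FORCE]. ROWS is JSON, a list of rows, each an object of numbers: "x", "y", "z": the shift along the tool's x, y, z in units of 25 mm (1.0 is 25 mm); "twist": the turn about the tool's x in units of 5 degrees (1.0 is 5 degrees); "claw": the closure, from -1 (fully open) to 1 (shut), so that 0 is half open. In form: [{"x": .., "y": .., "z": .., "twist": .., "claw": ..}, ...]. A call has 1 to 12 rows; each row is the pose to reach, as a shift and turn from the pose measured when the call began, along the tool's axes at that moment; what a row does not reach only later rows make up. A row lasts 1/12 s, in which the tool goes at most 41.7 mm and 7.16 degrees, less where a joint would pass 70% of its speed; a pose out of reach is approached as far as the arm can. A call with a gripper value outside its range is refused whole. The fingers move at their own pace and stop on an object; FORCE is the grip in N (left out, the last holds). Time passes only in rows, so rows that repeat a pose let the fingers close. It gives the time, the measured TCP pose, the force and the opening at its end, in the units of the state.
- robot.get_state(): the state, without advancing time (a new reading comes with each control period).
- viewer.grab_frame(name): name is "scene" or "side" or "wrist"; returns the picture (384x512x3 uint8, red, green, blue); there is no depth.
- viewer.camera_params(name): a dict with "mtx" (3x3 intrinsics, pixels), "R" (3x3) and "t" (3): a world point X has camera coordinates R X + t. Camera axes: x right, y down, z forward; pixel columns grow to the right and rows downward; lengths in m; the calibration is good to about 2 mm. A picture is of the moment at which its call begins: read the wrist's pose just before it. camera_params takes no time and is no camera call; for the wrist camera it gives the pose at the moment of the call.
- workorder.close_job(): hands the job in, once; it reports no verdict.
The state is a dict: "t": time; "joint_pos": joint angles; "qd": joint speeds; "joint_torque": joint torques, N m; "position": TCP position; "tool_rot": TCP orientation; "wrist_force": force on the tool from outside, world axes, zero at the start; "moment": the same for the moment, N m; "opening": finger opening in m.
Only numpy, scipy, OpenCV 4.12 (cv2) and the standard library are available. Lean on these libraries where they do the work, as an engineer would, in place of code of your own. Each camera call takes 0.05 s, during which the arm holds its last target.

## Working session

There is one attempt and no reset: what is moved stays moved. The work goes in short steps, Python scripts to look and compute and a shell command to move; the robot and the scene stay as the last step left them, time stands still between calls to the robot, and variables do not carry over. Pictures are saved under pics/ and viewed, and the job is handed in when it is done.

```bash
mkdir -p pics; ls; python3 - <<'E'
from workcell import robot, viewer
import cv2
s=robot.get_state();print(s['t'],s['position'],s['tool_rot'],s['opening'])
for n in("scene","side","wrist"):
    p=viewer.camera_params(n);print(n,p)
    cv2.imwrite(f"pics/{n}0.png",viewer.grab_frame(n)[:,:,::-1])
E
```

```text
pics
0.0 [ 0.15377036 -0.60520555  0.22191741] [[-3.45109628e-04  2.46232765e-01 -9.69210661e-01]
 [ 1.46089171e-03 -9.69209561e-01 -2.46233006e-01]
 [-9.99998873e-01 -1.50088920e-03 -2.52358546e-05]] 0.08783965480678844
scene {'mtx': array([[401.3664327 ,   0.        , 251.17145465],
       [  0.        , 401.3664327 , 188.44810886],
       [  0.        ,   0.        ,   1.        ]]), 'R': array([[ 0.78514114,  0.61907944,  0.01714749],
       [ 0.35305632, -0.42466872, -0.83367123],
       [-0.50882671,  0.66060361, -0.55199479]]), 't': array([-0.45621273, -0.11694469,  1.75461893])}
side {'mtx': array([[479.96319833,   0.        , 257.9210869 ],
       [  0.        , 479.96319833, 193.48203123],
       [  0.        ,   0.        ,   1.        ]]), 'R': array([[-0.99929292, -0.02984034, -0.02287404],
       [ 0.00438749,  0.51166784, -0.85917214],
       [ 0.0373419 , -0.858665  , -0.51117512]]), 't': array([0.56220581, 0.04131822, 1.41566736])}
wrist {'mtx': array([[312.96649166,   0.        , 247.11962843],
       [  0.        , 312.96649166, 189.2343682 ],
       [  0.        ,   0.        ,   1.        ]]), 'R': array([[ 0.24610978, -0.96923946, -0.0022029 ],
       [-0.9288604 , -0.2365047 ,  0.2851033 ],
       [-0.27685436, -0.06812052, -0.95849427]]), 't': array([-0.62305978, -0.03577626,  0.39186387])}
```

View pics/scene0.png

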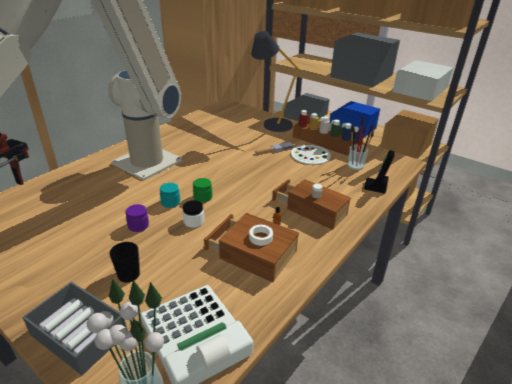

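View pics/side0.png

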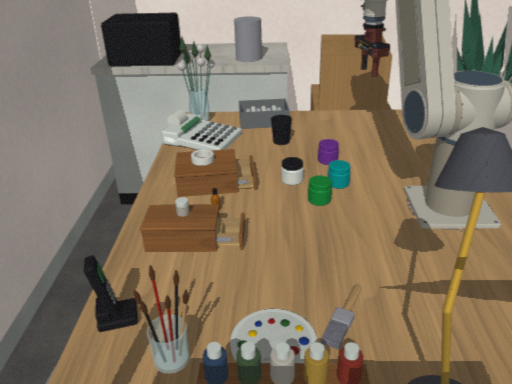

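View pics/wrist0.png

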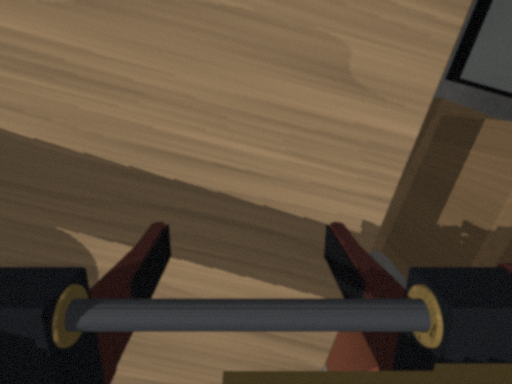

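Candidates: white jar with black lid at scene (193,213) / side (292,170). Look-alikes are purple at (137,217), turquoise at (170,194) and green at (202,189). For the units, the one with the tape, scene (258,245), is the wide one, and the one with the pot, (318,200), is the narrow one. Next, close crops.

```bash
python3 - <<'E'
import cv2
a=cv2.imread("pics/scene0.png")[165:285,110:310];cv2.imwrite("pics/c1.png",cv2.resize(a,None,fx=4,fy=4,interpolation=cv2.INTER_CUBIC))
a=cv2.imread("pics/side0.png")[110:260,135:335];a=cv2.resize(a,None,fx=4,fy=4,interpolation=cv2.INTER_CUBIC);cv2.imwrite("pics/c2.png",a)
E
```

```text
(no output)
```

View pics/c1.png

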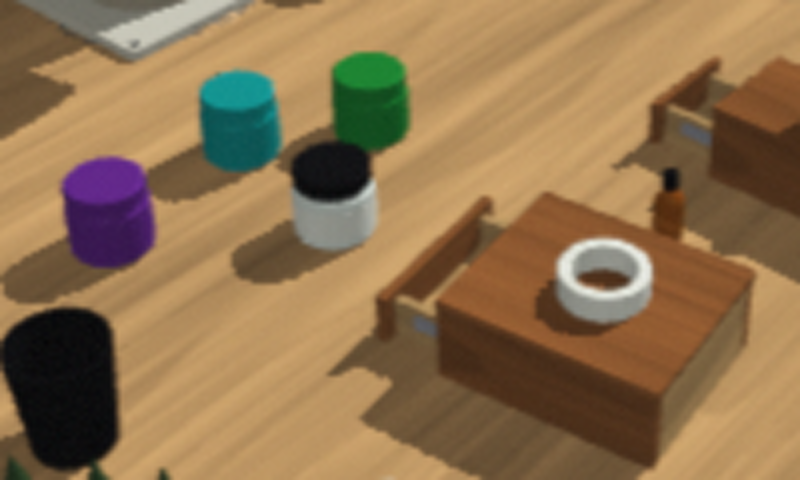

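View pics/c2.png

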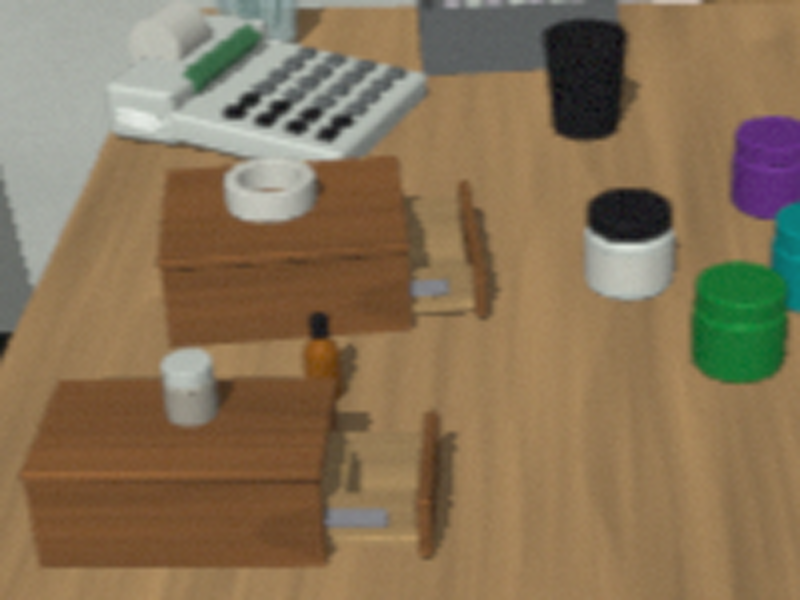

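```bash
cat > h.py <<'E'
import numpy as np
from workcell import viewer
def ray(n,uv,z,p=None):
    p=p or viewer.camera_params(n)
    d=p['R'].T@np.linalg.inv(p['mtx'])@np.array([uv[0],uv[1],1.]);c=-p['R'].T@p['t']
    return c+d*(z-c[2])/d[2]
def proj(n,X,p=None):
    p=p or viewer.camera_params(n)
    q=p['mtx']@(p['R']@np.asarray(X,float)+p['t']);return q[:2]/q[2]
def sc(c): return ((c[0]+.5)/4-.5+110,(c[1]+.5)/4-.5+165)
def sd(c): return ((c[0]+.5)/4-.5+135,(c[1]+.5)/4-.5+110)
E
python3 - <<'E'
from h import *
np.set_printoptions(precision=4,suppress=True)
S={'FL':((548,192),.078),'FR':((440,300),.078),'BR':((660,395),.078),'BL':((752,272),.078),'lipL':((487,200),.052),'lipR':((382,298),.052),
'jar':((332,165),.07),'purple':((107,182),.07),'turq':((239,90),.07),'green':((370,72),.07),'cup':((58,335),.095),'tape':((604,266),.102),'botcap':((671,175),.07),'nLipL':((716,62),.052),'nLipR':((655,104),.052)}
D={'FL':((410,248),.078),'FR':((398,160),.078),'BR':((165,172),.078),'BL':((162,260),.078),'lipL':((485,290),.052),'lipR':((465,184),.052),
'jar':((630,214),.07),'purple':((778,137),.07),'green':((740,287),.07),'cup':((584,40),.095),'tape':((270,180),.102),'botcap':((319,320),.07),'nLipL':((430,528),.052),'nLipR':((433,412),.052),'nFL':((328,474),.078),'nFR':((335,380),.078)}
for k in S: print(k,'scene',ray('scene',sc(S[k][0]),S[k][1])[:2], 'side',ray('side',sd(D[k][0]),D[k][1])[:2] if k in D else '')
for k in('nFL','nFR'):print(k,ray('side',sd(D[k][0]),.078)[:2])
E
```

```text
FL scene [ 0.6323 -0.0914] side [ 0.6273 -0.0863]
FR scene [ 0.6542 -0.2491] side [ 0.6479 -0.2425]
BR scene [ 0.8423 -0.2265] side [ 0.8409 -0.223 ]
BL scene [ 0.8192 -0.0709] side [ 0.8159 -0.0693]
lipL scene [ 0.578  -0.1061] side [ 0.5696 -0.0662]
lipR scene [ 0.597  -0.2541] side [ 0.5927 -0.249 ]
jar scene [ 0.4597 -0.1706] side [ 0.4565 -0.1564]
purple scene [ 0.3324 -0.3074] side [ 0.3252 -0.2991]
turq scene [ 0.3118 -0.1422] side 
green scene [ 0.3821 -0.0442] side [ 0.3787 -0.0367]
cup scene [ 0.4823 -0.4651] side [ 0.4899 -0.4612]
tape scene [ 0.7428 -0.1618] side [ 0.7425 -0.1574]
botcap scene [0.6913 0.0023] side [0.6877 0.0089]
nLipL scene [0.6053 0.2015] side [0.5941 0.2381]
nLipR scene [0.6025 0.1044] side [0.5998 0.1045]
nFL [0.659 0.216]
nFR [0.6658 0.104 ]
```

Jar about (0.458,-0.163), wide unit about (0.735,-0.157) with yaw about 7.5°. In the wide frame the jar sits about 30 mm left of the tray axis. The green jar is at the left but nearer the robot, so I will push left and slightly forward, with the two fingertips as a cradle (not pinching). Staging first.

```bash
python3 -m creep '[{"y":-0.9,"z":-1.2,"twist":-1,"claw":0.1},{"y":-1.9,"z":-2.5,"twist":-2.2,"claw":0.1},{"y":-2.9,"z":-3.8,"twist":-3.4,"claw":0.1},{"y":-3.9,"z":-5.1,"twist":-4.6,"claw":0.1},{"y":-4.9,"z":-6.4,"twist":-5.8,"claw":0.1},{"y":-5.9,"z":-7.7,"twist":-7,"claw":0.1},{"y":-6.9,"z":-9,"twist":-8.2,"claw":0.1},{"y":-7.9,"z":-10.4,"twist":-9.4,"claw":0.1},{"y":-8.9,"z":-11.8,"twist":-10.6,"claw":0.1},{"y":-9.9,"z":-13.2,"twist":-11.8,"claw":0.1},{"y":-10.7,"z":-14.2,"twist":-12.6,"claw":0.1},{"y":-11.1,"z":-14.7,"twist":-13,"claw":0.1}]'
python3 - <<'E'
from workcell import robot, viewer
import cv2
s=robot.get_state();print(s['t'],s['position'],s['tool_rot'],s['opening'],s['wrist_force'])
p=viewer.camera_params('wrist');a=viewer.grab_frame('wrist')
import pickle;pickle.dump(p,open('w1.pkl','wb'))
cv2.imwrite("pics/w1.png",a[:,:,::-1])
E
```

```text
0.15 [ 0.15384124 -0.60530149  0.22206057] [[-2.37632691e-04  2.46208146e-01 -9.69216948e-01]
 [ 1.20136598e-03 -9.69216206e-01 -2.46208252e-01]
 [-9.99999250e-01 -1.22289140e-03 -6.54686361e-05]] 0.08753858711328492 [ 0.29445064  0.17761542 -0.00984679]schema error: expected keys x, y, z, twist, claw
```

View pics/w1.png

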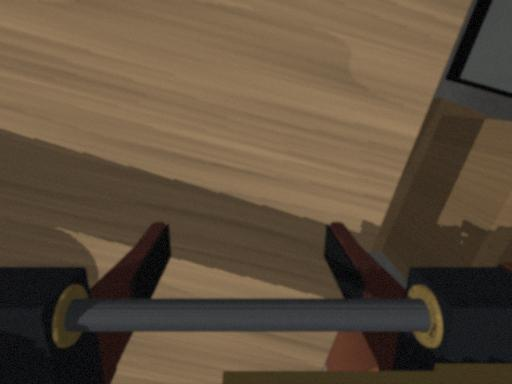

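The call was refused because every row needs all five keys. I'll repeat it with them.

```bash
python3 -m creep '[{"x":0,"y":-0.9,"z":-1.2,"twist":-1,"claw":0.1},{"x":0,"y":-1.9,"z":-2.5,"twist":-2.2,"claw":0.1},{"x":0,"y":-2.9,"z":-3.8,"twist":-3.4,"claw":0.1},{"x":0,"y":-3.9,"z":-5.1,"twist":-4.6,"claw":0.1},{"x":0,"y":-4.9,"z":-6.4,"twist":-5.8,"claw":0.1},{"x":0,"y":-5.9,"z":-7.7,"twist":-7,"claw":0.1},{"x":0,"y":-6.9,"z":-9,"twist":-8.2,"claw":0.1},{"x":0,"y":-7.9,"z":-10.4,"twist":-9.4,"claw":0.1},{"x":0,"y":-8.9,"z":-11.8,"twist":-10.6,"claw":0.1},{"x":0,"y":-9.9,"z":-13.2,"twist":-11.8,"claw":0.1},{"x":0,"y":-10.7,"z":-14.2,"twist":-12.6,"claw":0.1},{"x":0,"y":-11.1,"z":-14.7,"twist":-13,"claw":0.1}]'
python3 - <<'E'
from workcell import robot, viewer
import cv2
s=robot.get_state();print(s['t'],s['position'],s['tool_rot'],s['opening'],s['wrist_force'])
p=viewer.camera_params('wrist');a=viewer.grab_frame('wrist')
import pickle;pickle.dump(p,open('w1.pkl','wb'))
cv2.imwrite("pics/w1.png",a[:,:,::-1])
E
```

```text
t: 1.2
position: [0.4437, -0.2429, 0.2226]
tool_rot: [[0.0, 0.984, -0.18], [0.001, -0.18, -0.984], [-1.0, 0.0, -0.002]]
wrist_force: [0.6, -0.1, -0.1]
opening: 0.0396
1.2 [ 0.44367826 -0.24290149  0.22255602] [[ 4.81023291e-04  9.83595474e-01 -1.80387672e-01]
 [ 1.45855790e-03 -1.80388191e-01 -9.83594415e-01]
 [-9.99998821e-01  2.10025957e-04 -1.52140187e-03]] 0.03962876381638077 [ 0.60374512 -0.07074829 -0.12540279]
```

View pics/w1.png

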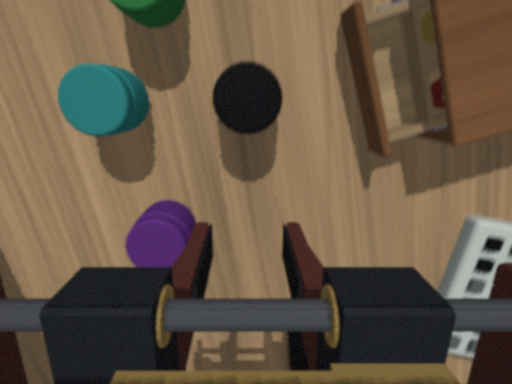

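```bash
python3 - <<'E'
from h import *
import pickle
np.set_printoptions(precision=4,suppress=True)
p=pickle.load(open('w1.pkl','rb'))
for k,uv,z in [('jar',(247,97),.07),('lipR outer',(377,153),.052),('lipR inner',(390,152),.052),('lipL outer',(343,10),.052),('lipLinner',(360,4),.052),('FRhousing',(454,142),.078),('turq',(92,100),.07),('purple',(168,228),.07)]:
    print(k,ray(0,uv,z,p)[:2])
a=np.array([.735,-.157]);
E
```

```text
jar [ 0.4564 -0.1656]
lipR outer [ 0.5832 -0.2475]
lipR inner [ 0.5969 -0.2489]
lipL outer [ 0.5603 -0.1041]
lipLinner [ 0.5766 -0.102 ]
FRhousing [ 0.6481 -0.2438]
turq [ 0.3082 -0.1413]
purple [ 0.347  -0.2847]
```

Jar lid at (247,97) gives (0.457,-0.165), in agreement and lined up with the fingers within 1 mm. The fingers clear the purple jar. Descend to z≈12 mm.

```bash
python3 -m creep '[{"x":0.6,"y":0,"z":0,"twist":0,"claw":0.1},{"x":1.6,"y":0,"z":0,"twist":0,"claw":0.1},{"x":2.8,"y":0,"z":0,"twist":0,"claw":0.1},{"x":4,"y":0,"z":0,"twist":0,"claw":0.1},{"x":5.2,"y":0,"z":0,"twist":0,"claw":0.1},{"x":6.4,"y":0,"z":0,"twist":0,"claw":0.1},{"x":7.2,"y":0,"z":0,"twist":0,"claw":0.1},{"x":7.8,"y":0,"z":0,"twist":0,"claw":0.1},{"x":8.2,"y":0,"z":0,"twist":0,"claw":0.1},{"x":8.4,"y":0,"z":0,"twist":0,"claw":0.1},{"x":8.4,"y":0,"z":0,"twist":0,"claw":0.1}]'

```

```text
t: 2.17
position: [0.4438, -0.242, 0.0118]
tool_rot: [[-0.0, 0.984, -0.18], [0.002, -0.18, -0.984], [-1.0, -0.001, -0.002]]
wrist_force: [-0.7, 0.7, -0.0]
opening: 0.0395
```

```bash
python3 -m creep '[{"x":0,"y":0,"z":-0.2,"twist":0,"claw":0.1},{"x":0,"y":0,"z":-0.4,"twist":0,"claw":0.1},{"x":0,"y":0,"z":-0.6,"twist":0,"claw":0.1},{"x":0,"y":0,"z":-0.8,"twist":0,"claw":0.1},{"x":0,"y":0,"z":-1.0,"twist":0,"claw":0.1},{"x":0,"y":0,"z":-1.15,"twist":0,"claw":0.1},{"x":0,"y":0,"z":-1.3,"twist":0,"claw":0.1},{"x":0,"y":0,"z":-1.4,"twist":0,"claw":0.1},{"x":0,"y":0,"z":-1.5,"twist":0,"claw":0.1},{"x":0,"y":0,"z":-1.6,"twist":0,"claw":0.1},{"x":0,"y":0,"z":-1.7,"twist":0,"claw":0.1},{"x":0,"y":0,"z":-1.8,"twist":0,"claw":0.1}]'
python3 -m creep '[{"x":0,"y":0,"z":-0.12,"twist":0,"claw":0.1},{"x":0,"y":0,"z":-0.24,"twist":0,"claw":0.1},{"x":0,"y":0,"z":-0.36,"twist":0,"claw":0.1},{"x":0,"y":0,"z":-0.48,"twist":0,"claw":0.1},{"x":0,"y":0,"z":-0.6,"twist":0,"claw":0.1},{"x":0,"y":0,"z":-0.7,"twist":0,"claw":0.1},{"x":0,"y":0,"z":-0.8,"twist":0,"claw":0.1},{"x":0,"y":0,"z":-0.9,"twist":0,"claw":0.1},{"x":0,"y":0,"z":-1.0,"twist":0,"claw":0.1}]'
python3 - <<'E'
from workcell import viewer
import cv2,numpy as np
a=viewer.grab_frame('wrist');b=viewer.grab_frame('side')
cv2.imwrite("pics/p1.png",cv2.resize(np.vstack([a,b])[:,:,::-1],(400,600)))
E
```

```text
t: 3.17
position: [0.4522, -0.1978, 0.012]
tool_rot: [[0.0, 0.984, -0.18], [0.002, -0.18, -0.984], [-1.0, -0.0, -0.002]]
wrist_force: [0.1, -2.1, 1.1]
opening: 0.0394
t: 3.92
position: [0.4567, -0.1729, 0.0121]
tool_rot: [[-0.0, 0.984, -0.18], [0.002, -0.18, -0.984], [-1.0, -0.0, -0.002]]
wrist_force: [0.1, -3.0, 0.1]
opening: 0.0399
```

View pics/p1.png

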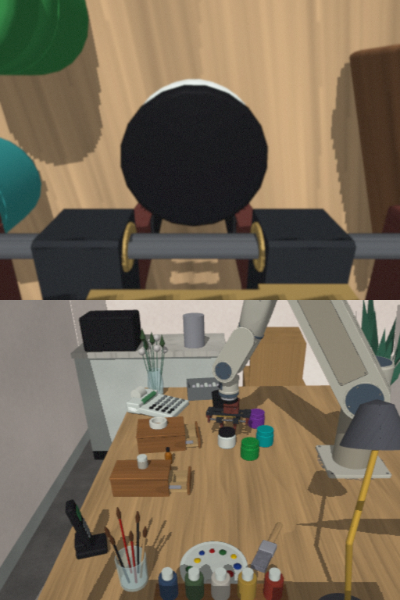

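Jar at (195,150) is cradled between the two tips and upright, at 3 N. Continue pushing left.

```bash
python3 -m creep '[{"x":0,"y":0,"z":-0.12,"twist":0,"claw":0.1},{"x":0,"y":0,"z":-0.24,"twist":0,"claw":0.1},{"x":0,"y":0,"z":-0.36,"twist":0,"claw":0.1},{"x":0,"y":0,"z":-0.48,"twist":0,"claw":0.1},{"x":0,"y":0,"z":-0.6,"twist":0,"claw":0.1},{"x":0,"y":0,"z":-0.72,"twist":0,"claw":0.1},{"x":0,"y":0,"z":-0.84,"twist":0,"claw":0.1},{"x":0,"y":0,"z":-0.96,"twist":0,"claw":0.1},{"x":0,"y":0,"z":-1.08,"twist":0,"claw":0.1},{"x":0,"y":0,"z":-1.2,"twist":0,"claw":0.1},{"x":0,"y":0,"z":-1.32,"twist":0,"claw":0.1},{"x":0,"y":0,"z":-1.44,"twist":0,"claw":0.1}]'
python3 -m creep '[{"x":0,"y":0,"z":-0.12,"twist":0,"claw":0.1},{"x":0,"y":0,"z":-0.24,"twist":0,"claw":0.1},{"x":0,"y":0,"z":-0.36,"twist":0,"claw":0.1},{"x":0,"y":0,"z":-0.48,"twist":0,"claw":0.1},{"x":0,"y":0,"z":-0.6,"twist":0,"claw":0.1},{"x":0,"y":0,"z":-0.72,"twist":0,"claw":0.1},{"x":0,"y":0,"z":-0.84,"twist":0,"claw":0.1},{"x":0,"y":0,"z":-0.96,"twist":0,"claw":0.1},{"x":0,"y":0,"z":-1.08,"twist":0,"claw":0.1},{"x":0,"y":0,"z":-1.2,"twist":0,"claw":0.1},{"x":0,"y":0,"z":-1.32,"twist":0,"claw":0.1},{"x":0,"y":0,"z":-1.44,"twist":0,"claw":0.1}]'
python3 - <<'E'
from workcell import viewer
import cv2,numpy as np
a=viewer.grab_frame('wrist');b=viewer.grab_frame('side')[90:270,120:360]
cv2.imwrite("pics/p2.png",np.vstack([cv2.resize(a,(400,300)),cv2.resize(b,(400,300))])[:,:,::-1])
E
```

```text
t: 5.02
position: [0.4632, -0.1369, 0.0121]
tool_rot: [[-0.0, 0.984, -0.18], [0.003, -0.18, -0.984], [-1.0, -0.001, -0.002]]
wrist_force: [-1.1, -1.2, -1.7]
opening: 0.0392
t: 6.02
position: [0.4697, -0.1012, 0.0122]
tool_rot: [[-0.0, 0.984, -0.18], [0.003, -0.18, -0.984], [-1.0, -0.001, -0.002]]
wrist_force: [-1.0, -1.2, -0.4]
opening: 0.0394
```

View pics/p2.png

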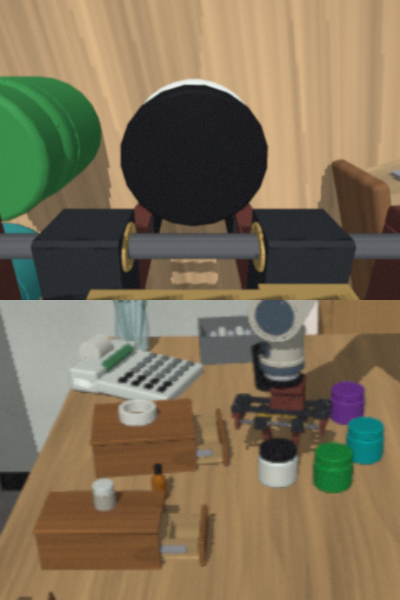

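```bash
python3 -m creep '[{"x":0,"y":0,"z":-0.12,"twist":0,"claw":0.1},{"x":0,"y":0,"z":-0.24,"twist":0,"claw":0.1},{"x":0,"y":0,"z":-0.36,"twist":0,"claw":0.1},{"x":0,"y":0,"z":-0.48,"twist":0,"claw":0.1},{"x":0,"y":0,"z":-0.6,"twist":0,"claw":0.1},{"x":0,"y":0,"z":-0.7,"twist":0,"claw":0.1},{"x":0,"y":0,"z":-0.8,"twist":0,"claw":0.1},{"x":0,"y":0,"z":-0.86,"twist":0,"claw":0.1},{"x":0,"y":0,"z":-0.9,"twist":0,"claw":0.1},{"x":0,"y":0,"z":-0.9,"twist":0,"claw":0.1}]'
python3 -m creep '[{"x":0,"y":0,"z":0.1,"twist":0,"claw":0.1},{"x":0,"y":0,"z":0.3,"twist":0,"claw":0.1},{"x":0,"y":0,"z":0.6,"twist":0,"claw":0.1},{"x":0,"y":0,"z":1,"twist":0,"claw":0.1},{"x":0,"y":0,"z":1.4,"twist":0,"claw":0.1},{"x":0,"y":0,"z":1.8,"twist":0,"claw":0.1},{"x":0,"y":0,"z":2,"twist":0,"claw":0.1},{"x":0,"y":0,"z":2,"twist":0,"claw":0.1}]'
python3 -m creep '[{"x":-0.6,"y":0,"z":0,"twist":0,"claw":0.1},{"x":-1.4,"y":0,"z":0,"twist":0,"claw":0.2},{"x":-2.6,"y":0,"z":0,"twist":0,"claw":0.4},{"x":-3.8,"y":0,"z":0,"twist":0,"claw":0.6},{"x":-5,"y":0,"z":0,"twist":0,"claw":0.8},{"x":-6.2,"y":0,"z":0,"twist":0,"claw":1},{"x":-7.2,"y":0,"z":0,"twist":0,"claw":1},{"x":-7.8,"y":0,"z":0,"twist":0,"claw":1},{"x":-8,"y":0,"z":0,"twist":0,"claw":1},{"x":-8,"y":0,"z":0,"twist":0,"claw":1}]'
python3 - <<'E'
from workcell import viewer,robot
import cv2,numpy as np,pickle
pickle.dump(viewer.camera_params('wrist'),open('w2.pkl','wb'))
a=viewer.grab_frame('wrist');b=viewer.grab_frame('side');c=viewer.grab_frame('scene')
cv2.imwrite("pics/w2.png",a[:,:,::-1]);cv2.imwrite("pics/side2.png",b[:,:,::-1]);cv2.imwrite("pics/scene2.png",c[:,:,::-1])
cv2.imwrite("pics/c3.png",np.vstack([cv2.resize(b[110:260,135:335],(400,300)),cv2.resize(c[150:285,110:290],(400,300))])[:,:,::-1])
E
```

```text
t: 6.95
position: [0.4738, -0.0787, 0.0122]
tool_rot: [[-0.0, 0.984, -0.179], [0.003, -0.179, -0.984], [-1.0, -0.001, -0.003]]
wrist_force: [-0.2, -0.6, 0.3]
opening: 0.0395
t: 7.62
position: [0.4646, -0.1293, 0.0121]
tool_rot: [[-0.0, 0.983, -0.181], [0.003, -0.181, -0.983], [-1.0, -0.001, -0.003]]
wrist_force: [0.5, 0.5, -0.8]
opening: 0.0393
t: 8.45
position: [0.4653, -0.1299, 0.2132]
tool_rot: [[0.002, 0.983, -0.181], [0.002, -0.181, -0.983], [-1.0, 0.002, -0.002]]
wrist_force: [0.5, 0.2, -0.1]
opening: 0.0003
```

View pics/c3.png

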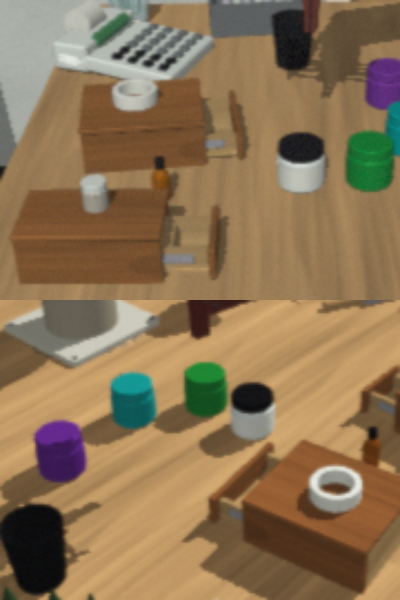

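View pics/w2.png

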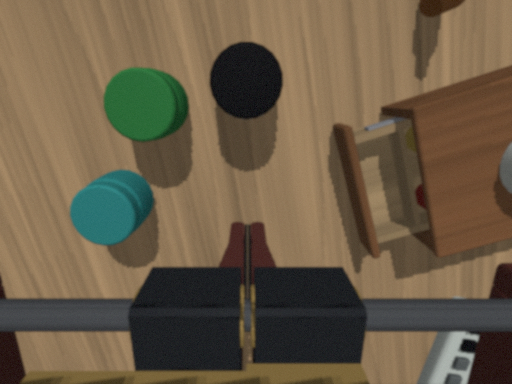

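```bash
python3 - <<'E'
import cv2
a=cv2.imread("pics/w2.png")[90:270,320:512];cv2.imwrite("pics/c4.png",cv2.resize(a,None,fx=3,fy=3,interpolation=cv2.INTER_CUBIC))
E
```

```text
(no output)
```

View pics/c4.png

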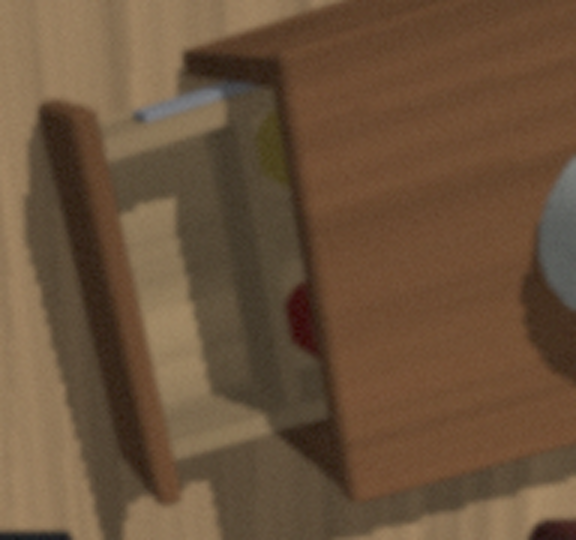

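```bash
python3 - <<'E'
from h import *
import pickle
np.set_printoptions(precision=4,suppress=True)
p=pickle.load(open('w2.pkl','rb'))
f=lambda c:((c[0]+.5)/3-.5+320,(c[1]+.5)/3-.5+90)
P={k:ray(0,f(c),z,p)[:2] for k,c,z in [('Lo',(75,106),.052),('Li',(97,115),.052),('Ro',(155,500),.052),('Ri',(177,495),.052),('FL',(287,58),.078),('FR',(352,497),.078)]}
P['jar']=ray(0,(246,80),.07,p)[:2];P['green']=ray(0,(140,104),.07,p)[:2]
for k in P:print(k,P[k])
L=(P['Lo']+P['Li'])/2;R=(P['Ro']+P['Ri'])/2;print('lip',(L+R)/2,np.linalg.norm(L-R));d=L-R;th=np.degrees(np.arctan2(-d[0],d[1]));print(th)
d=P['FL']-P['FR'];print('house',np.linalg.norm(d),np.degrees(np.arctan2(-d[0],d[1])),(P['FL']+P['FR'])/2)
t=np.radians(7.7);ex=np.array([np.cos(t),np.sin(t)]);ey=np.array([-ex[1],ex[0]])
lip=(L+R)/2
well=lip+.029*ex;print('well',well)
for k in P:print(k,(P[k]-lip)@ex,(P[k]-lip)@ey)
# scene jar
E
```

```text
Lo [ 0.5711 -0.0975]
Li [ 0.5782 -0.1018]
Ro [ 0.5873 -0.2517]
Ri [ 0.5957 -0.2511]
FL [ 0.6292 -0.0912]
FR [ 0.647  -0.2472]
jar [ 0.4801 -0.0376]
green [ 0.378  -0.0405]
lip [ 0.5831 -0.1755] 0.15266932536850347
6.333427558784503
house 0.15702099828573396 6.50872990683686 [ 0.6381 -0.1692]
well [ 0.6118 -0.1716]
Lo -0.0013944909931006139 0.07895015261323085
Li 0.005035490623006529 0.07367574961233833
Ro -0.006048680681387744 -0.07604571367442184
Ri 0.0024076810514814992 -0.07658018855114729
FL 0.057005074967595125 0.0773850066906225
FR 0.05374059468340396 -0.07960205351219357
jar -0.08355415856047835 0.15046870365582463
green -0.18517264911341816 0.16124758234705938
```

Jar now at (0.480,-0.038), 150 mm left of the tray axis, so about 35 mm clear of the strip, standing, and 100 mm from the green one. Lip is at (0.583,-0.175), yaw about 7°, well at about (0.612,-0.172). Now turn so the jaws lie along the board and go above the well, fingers shut.

```bash
python3 -m creep '[{"x":0,"y":0.4,"z":0.05,"twist":1,"claw":1},{"x":0,"y":0.9,"z":0.1,"twist":2.3,"claw":1},{"x":0,"y":1.5,"z":0.15,"twist":3.6,"claw":1},{"x":0,"y":2.1,"z":0.2,"twist":4.9,"claw":1},{"x":0,"y":2.7,"z":0.3,"twist":6.2,"claw":1},{"x":0,"y":3.3,"z":0.35,"twist":7.5,"claw":1},{"x":0,"y":3.9,"z":0.4,"twist":8.8,"claw":1},{"x":0,"y":4.5,"z":0.45,"twist":10.1,"claw":1},{"x":0,"y":5.1,"z":0.5,"twist":11.4,"claw":1},{"x":0,"y":5.6,"z":0.55,"twist":12.7,"claw":1},{"x":0,"y":5.9,"z":0.6,"twist":13.8,"claw":1},{"x":0,"y":6.05,"z":0.6,"twist":14.5,"claw":1}]'
python3 -m creep '[{"x":0,"y":0,"z":0,"twist":0,"claw":1},{"x":0,"y":0,"z":0,"twist":0,"claw":1}]'
python3 - <<'E'
from workcell import viewer,robot
import cv2,numpy as np,pickle
p=viewer.camera_params('wrist');pickle.dump(p,open('w3.pkl','wb'));print(-p['R'].T@p['t'])
a=viewer.grab_frame('wrist')
cv2.imwrite("pics/w3.png",a[:,:,::-1])
E
```

```text
t: 9.6
position: [0.61, -0.1718, 0.208]
tool_rot: [[-0.005, 0.118, -0.993], [0.004, -0.993, -0.118], [-1.0, -0.005, 0.004]]
wrist_force: [-0.4, -0.0, 0.2]
opening: 0.0002
t: 9.77
position: [0.6091, -0.1715, 0.2057]
tool_rot: [[-0.008, 0.12, -0.993], [0.005, -0.993, -0.12], [-1.0, -0.006, 0.008]]
wrist_force: [0.4, -0.7, 0.3]
opening: 0.0005
[ 0.68701921 -0.16243985  0.36749098]
```

View pics/w3.png

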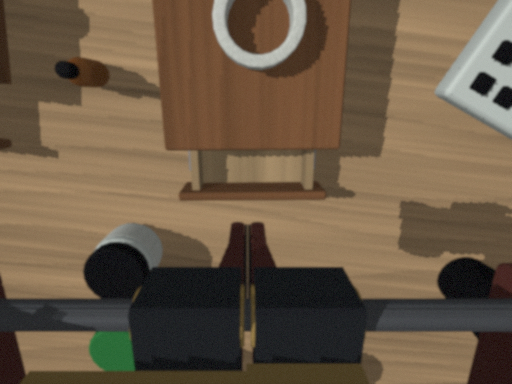

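```bash
python3 - <<'E'
from h import *
import pickle,cv2
np.set_printoptions(precision=4,suppress=True)
p=pickle.load(open('w3.pkl','rb'))
for X in [(.583,-.1755,.052),(.6121,-.172,.013),(.6091,-.1715,.2057)]:print(proj(0,X,p))
for uv,z in [((253,184),.052),((253,190),.052),((253,198),.052),((182,192),.052),((324,190),.052),((167,150),.078),((338,148),.078)]:print(uv,ray(0,uv,z,p)[:2])
a=cv2.imread("pics/w3.png")[130:260,160:350];cv2.imwrite("pics/c5.png",cv2.resize(a,None,fx=4,fy=4,interpolation=cv2.INTER_CUBIC))
E
```

```text
[249.7159 196.6652]
[249.7513 161.8858]
[248.5669 237.9347]
(253, 184) [ 0.5973 -0.1772]
(253, 190) [ 0.5908 -0.178 ]
(253, 198) [ 0.5819 -0.1791]
(182, 192) [ 0.5794 -0.1037]
(324, 190) [ 0.5999 -0.2522]
(167, 150) [ 0.6277 -0.0922]
(338, 148) [ 0.6488 -0.2499]
```

View pics/c5.png

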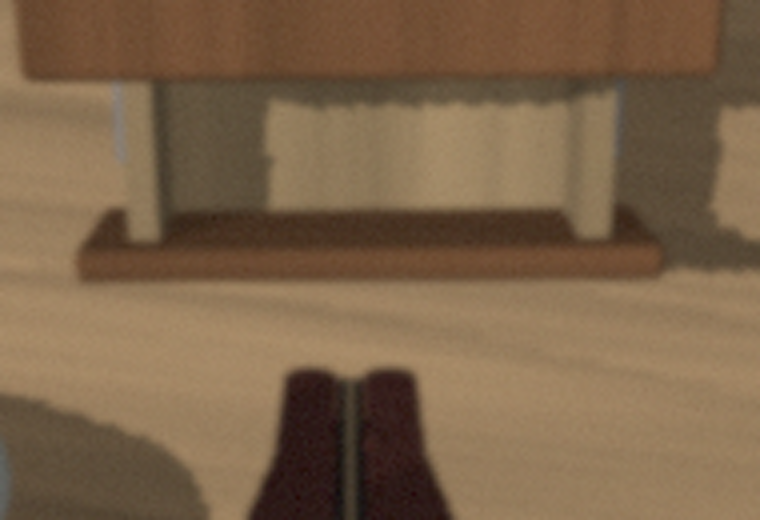

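The lip strip spans (180–325, 192–199), giving its centre at (0.585,-0.179). TCP is 25 mm behind it, over the well. Descend to z≈26 mm.

```bash
python3 -m creep '[{"x":0.6,"y":0.05,"z":-0.1,"twist":0,"claw":1},{"x":1.4,"y":0.1,"z":-0.15,"twist":0,"claw":1},{"x":2.4,"y":0.12,"z":-0.15,"twist":0,"claw":1},{"x":3.4,"y":0.12,"z":-0.15,"twist":0,"claw":1},{"x":4.4,"y":0.12,"z":-0.15,"twist":0,"claw":1},{"x":5.2,"y":0.12,"z":-0.15,"twist":0,"claw":1},{"x":5.6,"y":0.12,"z":-0.15,"twist":0,"claw":1},{"x":5.6,"y":0.12,"z":-0.15,"twist":0,"claw":1}]'
python3 - <<'E'
from workcell import viewer
import cv2
cv2.imwrite("pics/w4.png",viewer.grab_frame('wrist')[:,:,::-1])
E
```

```text
t: 10.48
position: [0.6098, -0.1726, 0.0634]
tool_rot: [[-0.013, 0.121, -0.993], [0.007, -0.993, -0.121], [-1.0, -0.008, 0.012]]
wrist_force: [-0.2, 0.5, 0.3]
opening: 0.0005
```

View pics/w4.png

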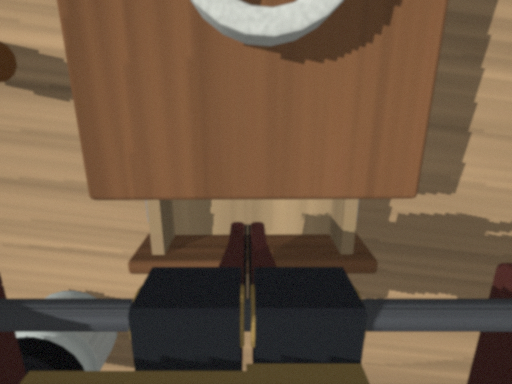

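```bash
python3 -m creep '[{"x":0.2,"y":0,"z":0,"twist":0,"claw":1},{"x":0.4,"y":0,"z":0,"twist":0,"claw":1},{"x":0.6,"y":0,"z":0,"twist":0,"claw":1},{"x":0.8,"y":0,"z":0,"twist":0,"claw":1},{"x":1,"y":0,"z":0,"twist":0,"claw":1},{"x":1.2,"y":0,"z":0,"twist":0,"claw":1},{"x":1.4,"y":0,"z":0,"twist":0,"claw":1},{"x":1.5,"y":0,"z":0,"twist":0,"claw":1},{"x":1.5,"y":0,"z":0,"twist":0,"claw":1}]'
python3 -m creep '[{"x":0,"y":0,"z":0.08,"twist":0,"claw":1},{"x":0,"y":0,"z":0.16,"twist":0,"claw":1},{"x":0,"y":0,"z":0.24,"twist":0,"claw":1},{"x":0,"y":0,"z":0.32,"twist":0,"claw":1},{"x":0,"y":0,"z":0.4,"twist":0,"claw":1},{"x":0,"y":0,"z":0.48,"twist":0,"claw":1},{"x":0,"y":0,"z":0.56,"twist":0,"claw":1},{"x":0,"y":0,"z":0.64,"twist":0,"claw":1},{"x":0,"y":0,"z":0.72,"twist":0,"claw":1},{"x":0,"y":0,"z":0.8,"twist":0,"claw":1}]'
```

```text
t: 11.28
position: [0.6101, -0.1727, 0.0268]
tool_rot: [[-0.012, 0.121, -0.993], [0.006, -0.993, -0.121], [-1.0, -0.008, 0.011]]
wrist_force: [-0.4, 0.1, -0.9]
opening: 0.0005
t: 12.12
position: [0.5903, -0.1752, 0.0271]
tool_rot: [[-0.011, 0.121, -0.993], [0.006, -0.993, -0.121], [-1.0, -0.007, 0.01]]
wrist_force: [1.4, -0.4, -0.3]
opening: 0.0004
```

```bash
python3 -m creep '[{"x":0,"y":0,"z":0.1,"twist":0,"claw":1},{"x":0,"y":0,"z":0.2,"twist":0,"claw":1},{"x":0,"y":0,"z":0.3,"twist":0,"claw":1},{"x":0,"y":0,"z":0.4,"twist":0,"claw":1},{"x":0,"y":0,"z":0.5,"twist":0,"claw":1},{"x":0,"y":0,"z":0.6,"twist":0,"claw":1},{"x":0,"y":0,"z":0.7,"twist":0,"claw":1},{"x":0,"y":0,"z":0.8,"twist":0,"claw":1},{"x":0,"y":0,"z":0.9,"twist":0,"claw":1},{"x":0,"y":0,"z":1,"twist":0,"claw":1},{"x":0,"y":0,"z":1.1,"twist":0,"claw":1},{"x":0,"y":0,"z":1.2,"twist":0,"claw":1}]'
python3 - <<'E'
from workcell import viewer
import cv2,numpy as np
a=viewer.grab_frame('wrist');b=viewer.grab_frame('side')[90:270,120:360]
cv2.imwrite("pics/p5.png",np.vstack([cv2.resize(a,(400,300)),cv2.resize(b,(400,300))])[:,:,::-1])
E
```

```text
t: 13.12
position: [0.5603, -0.1789, 0.0275]
tool_rot: [[-0.011, 0.121, -0.993], [0.006, -0.993, -0.121], [-1.0, -0.007, 0.01]]
wrist_force: [2.2, 0.3, -1.3]
opening: 0.0003
```

View pics/p5.png

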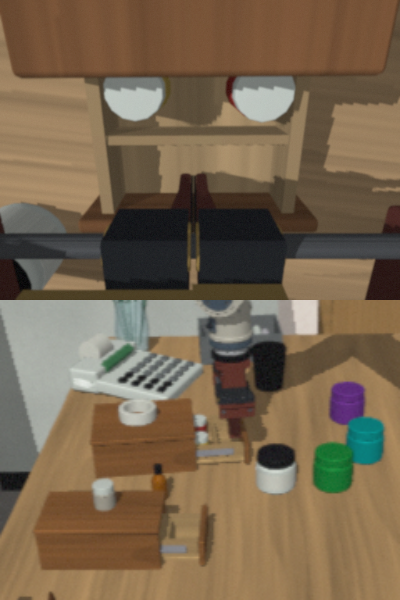

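Two pots' white caps at (135,95) and (263,95) are upright, and the tray is following with the finger behind the board. The jar is beside the strip. Continue.

```bash
python3 -m creep '[{"x":0,"y":0,"z":0.1,"twist":0,"claw":1},{"x":0,"y":0,"z":0.2,"twist":0,"claw":1},{"x":0,"y":0,"z":0.3,"twist":0,"claw":1},{"x":0,"y":0,"z":0.4,"twist":0,"claw":1},{"x":0,"y":0,"z":0.5,"twist":0,"claw":1},{"x":0,"y":0,"z":0.6,"twist":0,"claw":1},{"x":0,"y":0,"z":0.7,"twist":0,"claw":1},{"x":0,"y":0,"z":0.8,"twist":0,"claw":1},{"x":0,"y":0,"z":0.9,"twist":0,"claw":1},{"x":0,"y":0,"z":1,"twist":0,"claw":1},{"x":0,"y":0,"z":1.1,"twist":0,"claw":1},{"x":0,"y":0,"z":1.2,"twist":0,"claw":1}]'
python3 -m creep '[{"x":0,"y":0,"z":0.1,"twist":0,"claw":1},{"x":0,"y":0,"z":0.2,"twist":0,"claw":1},{"x":0,"y":0,"z":0.3,"twist":0,"claw":1},{"x":0,"y":0,"z":0.4,"twist":0,"claw":1},{"x":0,"y":0,"z":0.5,"twist":0,"claw":1},{"x":0,"y":0,"z":0.6,"twist":0,"claw":1},{"x":0,"y":0,"z":0.7,"twist":0,"claw":1},{"x":0,"y":0,"z":0.8,"twist":0,"claw":1},{"x":0,"y":0,"z":0.9,"twist":0,"claw":1},{"x":0,"y":0,"z":1,"twist":0,"claw":1},{"x":0,"y":0,"z":1.1,"twist":0,"claw":1},{"x":0,"y":0,"z":1.2,"twist":0,"claw":1}]'
python3 -m creep '[{"x":0,"y":0,"z":0.1,"twist":0,"claw":1},{"x":0,"y":0,"z":0.2,"twist":0,"claw":1},{"x":0,"y":0,"z":0.3,"twist":0,"claw":1},{"x":0,"y":0,"z":0.4,"twist":0,"claw":1},{"x":0,"y":0,"z":0.5,"twist":0,"claw":1},{"x":0,"y":0,"z":0.6,"twist":0,"claw":1},{"x":0,"y":0,"z":0.7,"twist":0,"claw":1},{"x":0,"y":0,"z":0.8,"twist":0,"claw":1}]'
python3 - <<'E'
from workcell import viewer
import cv2,numpy as np
a=viewer.grab_frame('wrist');b=viewer.grab_frame('side')[90:270,120:360]
cv2.imwrite("pics/p6.png",np.vstack([cv2.resize(a,(400,300)),cv2.resize(b,(400,300))])[:,:,::-1])
E
```

```text
t: 14.22
position: [0.5297, -0.1824, 0.0278]
tool_rot: [[-0.012, 0.121, -0.993], [0.006, -0.993, -0.121], [-1.0, -0.008, 0.011]]
wrist_force: [2.2, 0.2, -0.7]
opening: 0.0009
t: 15.22
position: [0.4997, -0.1861, 0.0281]
tool_rot: [[-0.012, 0.121, -0.993], [0.006, -0.993, -0.121], [-1.0, -0.008, 0.011]]
wrist_force: [1.9, -0.1, -2.4]
opening: 0.0004
t: 15.88
position: [0.4796, -0.1885, 0.0284]
tool_rot: [[-0.012, 0.121, -0.993], [0.006, -0.993, -0.121], [-1.0, -0.008, 0.011]]
wrist_force: [1.9, -0.4, -2.2]
opening: 0.0003
```

View pics/p6.png

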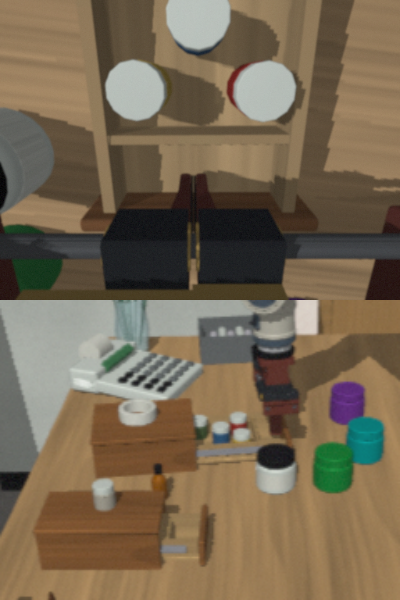

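```bash
python3 -m creep '[{"x":0,"y":0,"z":0.1,"twist":0,"claw":1},{"x":0,"y":0,"z":0.2,"twist":0,"claw":1},{"x":0,"y":0,"z":0.3,"twist":0,"claw":1},{"x":0,"y":0,"z":0.4,"twist":0,"claw":1},{"x":0,"y":0,"z":0.48,"twist":0,"claw":1},{"x":0,"y":0,"z":0.55,"twist":0,"claw":1},{"x":0,"y":0,"z":0.62,"twist":0,"claw":1},{"x":0,"y":0,"z":0.69,"twist":0,"claw":1},{"x":0,"y":0,"z":0.76,"twist":0,"claw":1},{"x":0,"y":0,"z":0.82,"twist":0,"claw":1}]'
python3 -m creep '[{"x":0,"y":0,"z":0.06,"twist":0,"claw":1},{"x":0,"y":0,"z":0.12,"twist":0,"claw":1},{"x":0,"y":0,"z":0.18,"twist":0,"claw":1}]'
```

```text
t: 16.82
position: [0.4586, -0.1909, 0.0286]
tool_rot: [[-0.013, 0.121, -0.993], [0.007, -0.993, -0.121], [-1.0, -0.008, 0.012]]
wrist_force: [2.3, 0.2, -2.5]
opening: 0.0005
t: 17.07
position: [0.4547, -0.1915, 0.0287]
tool_rot: [[-0.012, 0.12, -0.993], [0.006, -0.993, -0.12], [-1.0, -0.008, 0.011]]
wrist_force: [9.6, 4.9, -5.7]
opening: 0.0004
```

Force jumped as predicted near x≈0.453, which is likely the stop. One small further draw to confirm.

```bash
python3 -m creep '[{"x":0,"y":0,"z":0.05,"twist":0,"claw":1},{"x":0,"y":0,"z":0.1,"twist":0,"claw":1},{"x":0,"y":0,"z":0.1,"twist":0,"claw":1}]'
python3 - <<'E'
from workcell import viewer
import cv2,numpy as np
a=viewer.grab_frame('wrist');b=viewer.grab_frame('side')[110:230,160:320]
cv2.imwrite("pics/p7.png",np.vstack([cv2.resize(a,(400,300)),cv2.resize(b,(400,300))])[:,:,::-1])
E
```

```text
t: 17.32
position: [0.4548, -0.1917, 0.0289]
tool_rot: [[-0.007, 0.119, -0.993], [0.006, -0.993, -0.119], [-1.0, -0.007, 0.006]]
wrist_force: [12.4, 5.8, -8.9]
opening: 0.0004
```

View pics/p7.png

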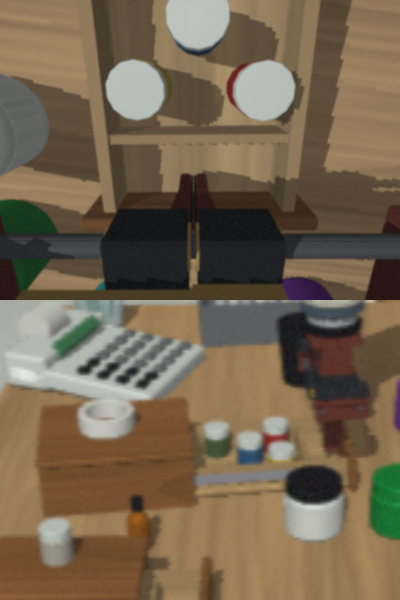

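At the stop: no movement with 12 N. All four pots are standing. Back off into the well by about 12 mm, then up.

```bash
python3 -m creep '[{"x":0,"y":0,"z":-0.1,"twist":0,"claw":1},{"x":0,"y":0,"z":-0.25,"twist":0,"claw":1},{"x":0,"y":0,"z":-0.4,"twist":0,"claw":1},{"x":0,"y":0,"z":-0.5,"twist":0,"claw":1},{"x":0,"y":0,"z":-0.5,"twist":0,"claw":1}]'
python3 -m creep '[{"x":-0.3,"y":0,"z":0,"twist":0,"claw":1},{"x":-0.8,"y":0,"z":0,"twist":0,"claw":1},{"x":-1.5,"y":0,"z":0,"twist":0,"claw":1},{"x":-2.4,"y":0,"z":0,"twist":0,"claw":1},{"x":-3.4,"y":0,"z":0,"twist":0,"claw":1},{"x":-4.4,"y":0,"z":0,"twist":0,"claw":1},{"x":-5.4,"y":0,"z":0,"twist":0,"claw":1},{"x":-6.4,"y":0,"z":0,"twist":0,"claw":1},{"x":-7,"y":0,"z":0,"twist":0,"claw":1},{"x":-7.4,"y":0,"z":0,"twist":0,"claw":1},{"x":-7.4,"y":0,"z":0,"twist":0,"claw":1}]'
python3 - <<'E'
from workcell import viewer
import cv2,numpy as np,pickle
p=viewer.camera_params('wrist');pickle.dump(p,open('w8.pkl','wb'))
a=viewer.grab_frame('wrist');b=viewer.grab_frame('side');c=viewer.grab_frame('scene')
for n,i in(('w8',a),('side8',b),('scene8',c)):cv2.imwrite(f"pics/{n}.png",i[:,:,::-1])
cv2.imwrite("pics/c8.png",np.vstack([cv2.resize(b[110:260,135:335],(400,300)),cv2.resize(c[150:285,110:290],(400,300))])[:,:,::-1])
E
```

```text
t: 17.83
position: [0.4675, -0.1902, 0.0288]
tool_rot: [[-0.007, 0.119, -0.993], [0.006, -0.993, -0.12], [-1.0, -0.007, 0.006]]
wrist_force: [-0.5, 0.3, -0.5]
opening: 0.0004
t: 18.75
position: [0.4696, -0.1917, 0.2161]
tool_rot: [[-0.004, 0.119, -0.993], [0.004, -0.993, -0.119], [-1.0, -0.005, 0.003]]
wrist_force: [0.8, -0.4, 0.8]
opening: 0.0008
```

View pics/c8.png

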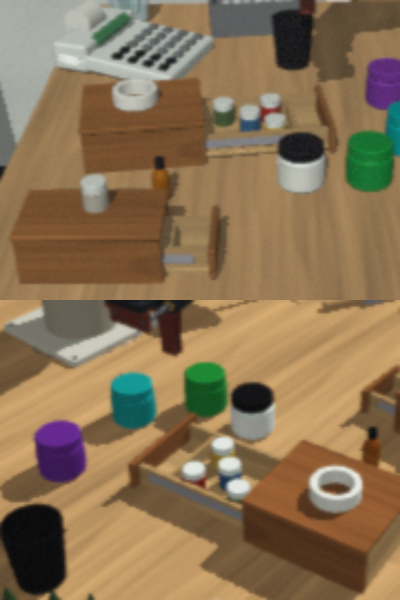

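View pics/w8.png

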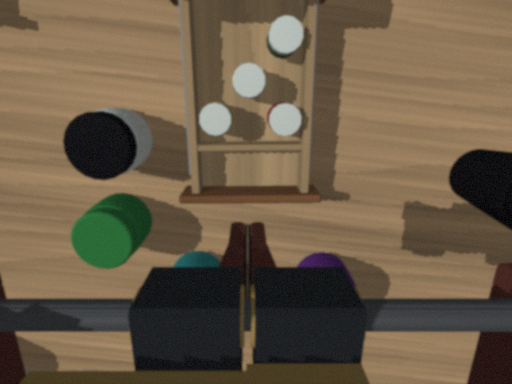

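```bash
python3 - <<'E'
from h import *
import pickle,cv2
p=pickle.load(open('w8.pkl','rb'))
lip=ray(0,(250,198),.052,p)[:2];jar=ray(0,(101,145),.07,p)[:2];print(lip,jar,np.linalg.norm(lip-[.5845,-.1785]))
t=np.radians(7);print((jar-lip)@[-np.sin(t),np.cos(t)])
a=cv2.imread('pics/side2.png').astype(int);b=cv2.imread('pics/side8.png').astype(int)
d=(abs(a-b).max(2)>40).astype('uint8')*255;cv2.imwrite('pics/diff.png',d)
E
python3 -m creep '[{"x":0,"y":0,"z":0,"twist":0,"claw":1}]'
```

```text
[ 0.43945816 -0.19682588] [ 0.482342  -0.0429863] 0.1461949848135656
0.14746666662523736
t: 18.98
position: [0.4672, -0.1907, 0.2118]
tool_rot: [[-0.01, 0.119, -0.993], [0.007, -0.993, -0.119], [-1.0, -0.008, 0.009]]
wrist_force: [-1.0, -0.5, -0.8]
opening: 0.0004
```

View pics/diff.png

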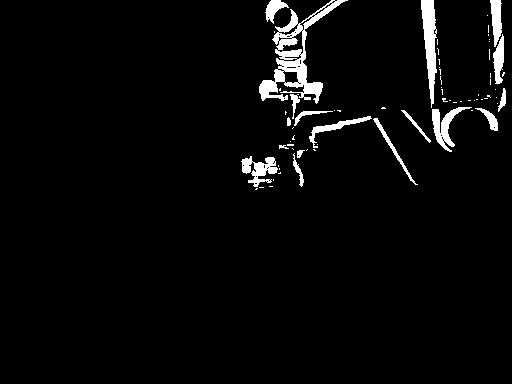

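The lip travelled about 146 mm from its slightly open start to the stop. The jar is unmoved since its push, and nothing changed in the side view except the tray and the arm with its shadow. Handing in.

```bash
python3 -c "
from workcell import workorder
print(workorder.close_job())"
```

```text
the job is handed in; nothing more can be done
None
```

The wide tray is open to its stop, and I handed the job in at about 19 s with the robot clear of everything.

**What I did:**
- I pushed the white, black-lidded jar left and slightly forward over the table, using the two fingertips as a cradle without closing on it.
- I then hooked the shut fingertips behind the wide tray's front board and drew it out at about 30 mm/s until it stopped. It did not move further at about 12 N along the pull (about 16 N in all).
- I backed the fingers off inside the well before lifting them away.

**What the last checks showed:**
- **Tray:** the front board measured about 146 mm from where it started. The tray began roughly 2 mm open, so this fits the 150 mm stop within measurement error.
- **Jar:** it stands about 147 mm left of the tray's centre line, roughly 30 mm clear of the strip the tray sweeps.
- **Pots:** all four are standing in the tray.
- **Other things:** comparing the side view before and after opening the tray showed changes only at the tray and at the arm with its shadow. For the jar push itself I checked only by eye that nothing else moved.

No check failed. One move call was refused at the start for missing keys and I sent it again in full. The wide unit's angle came out between about 6° and 9° in different readings; I used 7° and the tray drew out without trouble.

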